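Click the end stop of the jar rack into its notch

ROBOT

A 6-joint arm with a two-finger parallel gripper is mounted at the origin on a cart in front of the work surface, level with it; the furniture and walls round the work are solid. World frame = base frame: x ahead of the robot, y to its left, z up, the work surface at z = 0. Lengths are in m, angles in rad, forces in N, time in s.
With the tool pointing down it reaches from about 0.3 to 0.875 m from the base axis. Payload 6.4 kg.
Tool frame: the origin (TCP) lies between the finger pads; the fingertips stand tip_extent ahead of it and the grasp point (between the pads) lies 5 mm behind it (tip_extent is the distance from the TCP to the fingertips, in m); z points along the fingers, y is the direction in which the jaws open and shut (so a half turn about z gives the same grasp; the last joint's range is limited). The gripper opens to 85 mm and grips with 20 to 120 N. Pads are 22 mm wide; open, the fingers measure 114 mm over their backs; the gripper's body (76 mm by 85 mm) begins 54 mm behind the grasp point. The pads swing forward as they close: fully open they stand 13 mm farther back than shut.
Start: joints at [-1.311, 0.181, 1.607, -0, 1.354, -0.206], TCP at [0.258, -0.514, 0.217] pointing down, gripper open.
Joint ranges: [-2.99, 2.99], [-0.89, 2.07], [0.3, 2.58], [-1.14, 4.28], [0, 2.63], [-3.12, 3.12]. Speed limits (rad/s): [2.57, 2.57, 3.01, 3.14, 3.14, 3.14].

INTERFACE

Orientations are given as a unit quaternion [w, x, y, z].
In Python, from bench import * gives the robot as it stands.
- The arm moves only by the shell command python3 -m jog 'ROWS'. ROWS is JSON, a list of rows, each a list of 3 entries, a list of its own where there are three numbers: the shift along the tool's x, y, z in mm, then the turn, a rotation vector about the tool's x, y, z in rad, then the opening, from 0 (shut) to 1 (fully open). A call has 1 to 20 rows; each row is the pose to reach, as a shift and turn from the pose measured when the call began, along the tool's axes at that moment; what a row does not reach only later rows make up. A row lasts 1/12 s, in which the tool goes at most 41.7 mm and 7.16 degrees, less where a joint would pass 70% of its speed; a pose out of reach is approached as far as the arm can. A call with a gripper value outside its range is refused whole. The fingers move at their own pace and stop on an object; the grip force is fixed at half the most. Time passes only in rows, so rows that repeat a pose let the fingers close. It gives the time, the measured TCP pose, the force and the opening at its end, in the units of the state.
- get_obs(): the state, without advancing time (a new reading comes with each control period).
- camera(name): name is "scene" or "side" or "wrist"; returns (picture, depth): 480x640x3 uint8, red, green, blue; 480x640 float32, m along the optical axis (not along the pixel's ray), 0 where there is no reading.
- get_calibration(name): a dict with "fx", "fy", "cx", "cy" (pixels), "world_from_camera" (4x4, takes a point from camera to world coordinates). Camera axes: x right, y down, z forward; pixel columns grow to the right and rows downward; lengths in m; the calibration is good to about 2 mm. The wrist camera is an equidistant fisheye: a pixel r from the principal point sees the ray r / f radians off the axis. A picture is of the moment at which its call begins: read the wrist's pose just before it. get_calibration takes no time and is no camera call; for the wrist camera it gives the pose at the moment of the call.
- hand_in(): hands the job in, once; it reports no verdict.
The state is a dict: "time_s": time; "q": joint angles; "dq": joint speeds; "joint_efforts": joint torques, N m; "eef_pos": TCP position; "eef_rot": TCP orientation; "wrist_force": force on the tool from outside, world axes, zero at the start; "torque": the same for the moment, N m; "opening": opening from 0.0 (shut) to 1.0 (fully open).
Only numpy, scipy, OpenCV 4.12 (cv2) and the standard library are available. Lean on these libraries where they do the work, as an engineer would, in place of code of your own. Each camera call takes 0.05 s, during which the arm holds its last target.

TASK

The sliding end stop of the spice-jar rack stands back from the row of jars: push it along its rail towards the jars until its spring pin clicks down into the notch of the rail's steel strip, and leave it clicked in there, not pushed on past the notch. Push with the fingertips on the flat outer face only; do not grip the stop or touch its jar side, and leave the jars and the salt shaker where they stand.

Things in the scene. Friction and masses are not known exactly. Their poses are not given: they have to be found in the camera images.
- rack: Fixed wooden tray, 10 mm thick, for a row of spice jars. Origin on the work surface; it reaches from -235 to +215 mm along its own y and -70 to +55 mm along its own x. A 62 mm high end board closes its +y end, its -y end is open, and a 24 mm high lip runs along its far (+x) edge
- rail_mid (a point): Point on the rack's rail, on the steel strip's top, 32 mm above the work surface, at rack x = -45, y = 0 mm. Rail and dark strip (14 mm wide) run along the rack's y at its near edge. One pale V across the strip, 14 mm long, is the notch. It is somewhere from 40 mm on the -y side to 20 mm on the +y side of this point, differing from run to run: it can be seen and felt
- stop_face (a point): Point on the flat outer face of the sliding stop, 55 mm above the work surface; axes as the rack's. The stop is an upright aluminium plate, 8 mm thick, 85 mm high, across the tray; the outer face looks to the rack's -y, away from the jars. From this point the face goes 72 mm towards -x (over the rail) and 33 mm towards +x. Clicked in, it is 22 mm short (-y) of the notch's middle
- stop (a joint): How far the stop is slid towards the jars (rack +y), in m; starts at 0 to 0.04, can go to 0.225; at 0 the outer face is at rack y = -169 mm. Slides at about 3 to 4 N. When the pin falls into the notch the stop jumps a few mm forward by itself and the push felt drops to about nothing; then it holds, and only a push of about 11 N or more (8 N is safe) drives it on past the notch
- pin (a joint): How far the stop's spring pin has dropped, in m: 0 to 0.001 while it rides on the strip, about 0.005 when it sits in the notch. Its round black knob, 18 mm wide, stands on the saddle on the jar side of the plate, over the rail; knob top 84.5 mm above the work surface while riding, 79.5 mm when dropped
- stop_back: The jar side of the stop: rubber bumper on the plate, the saddle over the rail (33 mm long) and the pin with its knob. Origin on the work surface under the middle of the plate's thickness. Not to be touched by the fingers
- jar_a: Glass spice jar with white lid, 50 mm wide and 62 mm high, loose in the tray; origin at its underside. When the stop is clicked in, the bumper is 12 to 32 mm short of the first jar in the row
- jar_b: Another such spice jar in the row, same size; origin at its underside
- jar_c: Another such spice jar in the row, same size; origin at its underside
- salt: Salt shaker, 44 mm wide and 90 mm high, loose on the sideboard to the right of the rack; origin at its underside

How it is judged:
On the way:
1. the stop's pin has dropped into the notch (value of joint pin above 0.0028 m), for 0.2 s.
At the end, for the whole second after the job is handed in: The stop's pin sits in the notch (dropped at least 2.8 mm), the stop is at rest, and the jars and the salt shaker are within 12 mm of where they stood (value of joint pin above 0.0028 m and velocity of joint stop between -0.005 and 0.005 m/s and distance of each of jar_a, jar_b, jar_c, salt from where it was at the start of the episode below 0.012 m); the robot touches nothing.
It fails at once if the fingers touch the jar side of the stop (bumper, saddle, pin), as in gripping it or pulling it back (contact force between the fingers and stop_back above 0.5 N).
It fails at once if a jar or the salt shaker is lifted or shifted (distance of any of jar_a, jar_b, jar_c, salt from where it was at the start of the episode above 0.012 m).
It also fails if it takes over 45 s, if anything falls off the work surface, if the arm or the gripper's body presses on something with over 40 N, if the wrist force passes 120 N, or if a joint passes its speed limit or range.

## Working session

There is one attempt and no reset: what is moved stays moved. The work goes in short steps, Python scripts to look and compute and a shell command to move; the robot and the scene stay as the last step left them, time stands still between calls to the robot, and variables do not carry over. Pictures are saved under pics/ and viewed, and the job is handed in when it is done.

```bash
ls; mkdir -p pics
python3 - <<'E'
from bench import *
import cv2
print(get_obs())
for n in ["scene","side","wrist"]:
    p,d=camera(n); cv2.imwrite(f"pics/{n}0.png",p[:,:,::-1])
    import numpy as np; np.save(f"pics/{n}0_d.npy",d); c=get_calibration(n); print(n,c); np.save(f"pics/{n}0_c.npy",c,allow_pickle=True)
E
```

```text
pics
{'time_s': 0.0, 'q': array([-1.31131592e+00,  1.81537250e-01,  1.60800081e+00, -2.30323587e-06,
        1.35378279e+00, -2.06293360e-01]), 'dq': array([-1.40294254e-03,  6.74864279e-06, -1.43925455e-03, -9.85765411e-05,
       -1.70800048e-05, -3.45410697e-05]), 'joint_efforts': array([ 3.14148519e-04, -4.44873726e+01, -3.51334655e+01, -2.61020487e-04,
        9.13688564e-03,  8.83067656e-06]), 'eef_pos': array([ 0.25811041, -0.51317848,  0.21638977]), 'eef_rot': array([-8.63765940e-04,  9.73003773e-01,  2.30787589e-01, -2.41007872e-05]), 'wrist_force': array([0.23122444, 0.7717097 , 0.20603906]), 'torque': array([ 0.00262846, -0.00637591, -0.00150741]), 'opening': 1.0001647016037811}
scene {'fx': 615.1004292138012, 'fy': 615.1004292138012, 'cx': 320.179509457852, 'cy': 245.98145916949176, 'world_from_camera': array([[-0.72479437, -0.36386862,  0.58504081, -0.21406346],
       [-0.68868237,  0.35830269, -0.63034577,  0.66288913],
       [ 0.01974135, -0.85977835, -0.51028567,  0.70870955],
       [ 0.        ,  0.        ,  0.        ,  1.        ]])}
side {'fx': 575.9935481844367, 'fy': 575.9935481844367, 'cx': 319.78605624565415, 'cy': 237.28134019382395, 'world_from_camera': array([[ 0.95086483, -0.10765485,  0.29028694,  0.17639297],
       [-0.30855657, -0.40665301,  0.85989893, -1.12550266],
       [ 0.02547377, -0.90721759, -0.41988966,  0.56743087],
       [ 0.        ,  0.        ,  0.        ,  1.        ]])}
wrist {'fx': 371.64829954431775, 'fy': 371.64829954431775, 'cx': 320.3138594164974, 'cy': 240.33596076818782, 'world_from_camera': array([[ 0.44919227, -0.86215705, -0.23433209,  0.31612473],
       [-0.89343409, -0.43386271, -0.11635579, -0.4844119 ],
       [-0.00135099,  0.2616264 , -0.96516828,  0.37257292],
       [ 0.        ,  0.        ,  0.        ,  1.        ]])}
```

View pics/scene0.png

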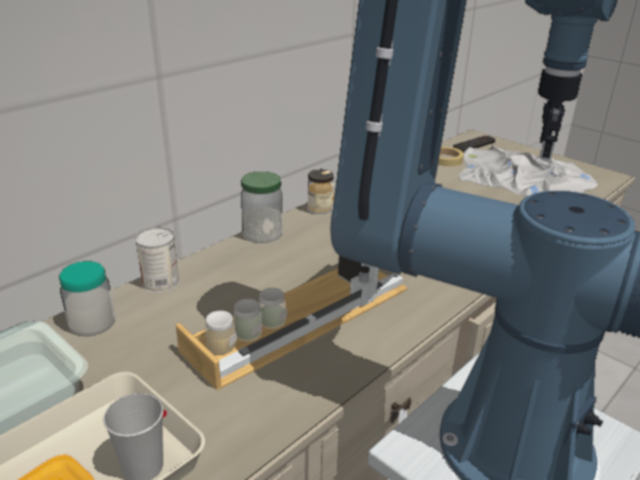

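View pics/side0.png

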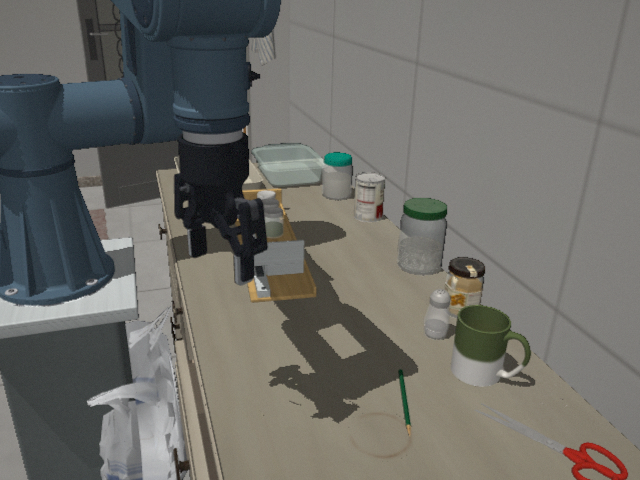

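View pics/wrist0.png

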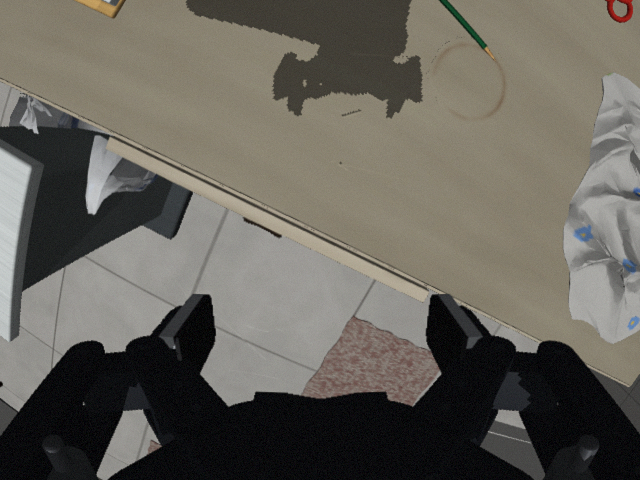

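The scene view shows the rack (end board at ~(205,355), stop partly behind the arm at ~(375,280)). The side view shows the stop plate at ~(280,258) with the rack's open end at ~(285,295). I'll enlarge both for corner picks.

Run:
```python
import cv2
a=cv2.imread("pics/scene0.png")[250:400,165:425]; cv2.imwrite("pics/sc_z.png",cv2.resize(a,None,fx=3,fy=3,interpolation=cv2.INTER_CUBIC))
a=cv2.imread("pics/side0.png")[170:310,225:335]; cv2.imwrite("pics/si_z.png",cv2.resize(a,None,fx=4,fy=4,interpolation=cv2.INTER_CUBIC))
```

```text
(no output)
```

View pics/sc_z.png

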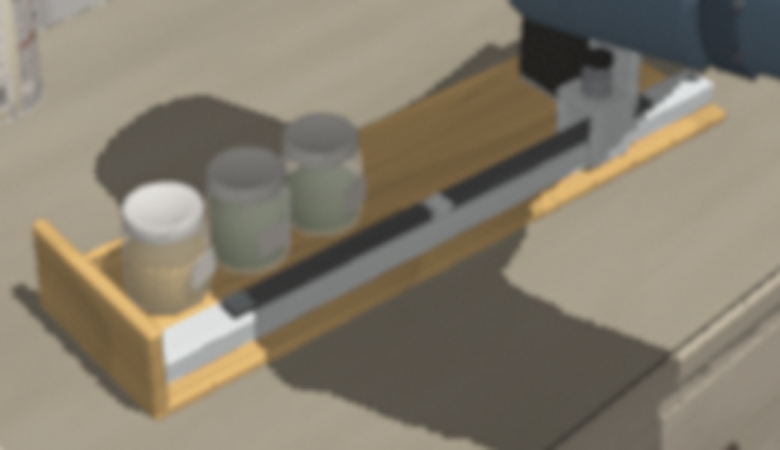

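View pics/si_z.png

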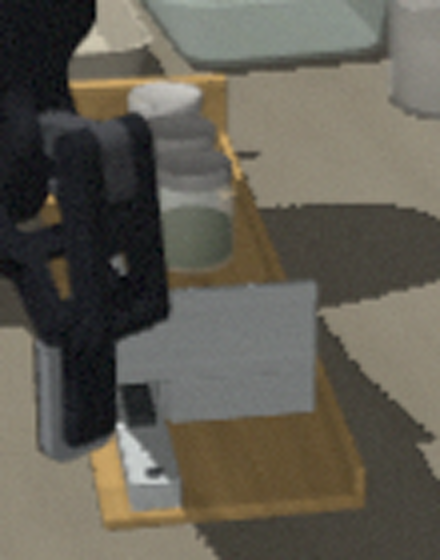

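```bash
cat > h.py <<'E'
import numpy as np
from scipy.spatial.transform import Rotation as R
def cal(n,k='0'): return np.load(f"pics/{n}{k}_c.npy",allow_pickle=True).item()
def cast(n,u,v,z,k='0'):
    c=cal(n,k);T=c['world_from_camera'];d=T[:3,:3]@np.array([(u-c['cx'])/c['fx'],(v-c['cy'])/c['fy'],1]);o=T[:3,3]
    return o+d*(z-o[2])/d[2]
def proj(n,p,k='0'):
    c=cal(n,k);T=c['world_from_camera'];q=T[:3,:3].T@(np.array(p)-T[:3,3]);return c['fx']*q[0]/q[2]+c['cx'],c['fy']*q[1]/q[2]+c['cy']
E
python3 - <<'E'
from h import *
np.set_printoptions(precision=4,suppress=True)
P=[("scene",217.7,388.3,0,(-70,215)),("scene",216.7,361.7,.062,(-70,215)),("scene",177.7,324,.062,(55,215)),("scene",406.3,287.3,.01,(-70,-235)),("side",251.7,301.2,0,(-70,-235)),("side",315.5,297.5,0,(55,-235))]
W=[];L=[]
for n,u,v,z,l in P:
    w=cast(n,u,v,z);print(n,l,w);W.append(w[:2]);L.append(l)
W=np.array(W);L=np.array(L)/1000
# 2D rigid fit
wc,lc=W.mean(0),L.mean(0)
a=W-wc;b=L-lc
th=np.arctan2((b[:,0]*a[:,1]-b[:,1]*a[:,0]).sum(),(b*a).sum())
Rm=np.array([[np.cos(th),-np.sin(th)],[np.sin(th),np.cos(th)]]);t=wc-Rm@lc
print("yaw deg",np.degrees(th),"origin",t);print("res mm",1000*(a-b@Rm.T))
inv=lambda w:1000*(Rm.T@(w[:2]-t))
print("notch rack",inv(cast("scene",311,318.3,.032)), cast("scene",311,318.3,.032))
print("plate TR",inv(cast("side",303.7,240.7,.085)))
print("plate BR",inv(cast("side",303.2,272.5,.012)))
print("knob top", inv(cast("scene",165+598/3,250+58/3,.0845)))
d=np.load("pics/side0_d.npy");dd=d[245:270:6,270:300:8]
c=cal("side");
for v in range(244,272,5):
  for u in (272,285,298):
    z=d[v,u];w=c['world_from_camera'][:3,:3]@(np.array([(u-c['cx'])/c['fx'],(v-c['cy'])/c['fy'],1])*z)+c['world_from_camera'][:3,3]
    print(v,u,z,inv(w).round(1),round(w[2]*1000,1))
E
```

```text
scene (-70, 215) [0.4042 0.2325 0.    ]
scene (-70, 215) [0.3974 0.2348 0.062 ]
scene (55, 215) [0.5185 0.222  0.062 ]
scene (-70, -235) [ 0.3534 -0.2057  0.01  ]
side (-70, -235) [ 0.3562 -0.203   0.    ]
side (55, -235) [ 0.4761 -0.2222  0.    ]
yaw deg -5.891414371968744 origin [0.4469 0.0168]
res mm [[ 4.9349 -5.3239]
 [-1.924  -3.0403]
 [-5.0967 -3.0125]
 [ 0.3248  4.1266]
 [ 3.128   6.8536]
 [-1.367   0.3965]]
notch rack [-49.4631   1.6578] [0.3978 0.0235 0.032 ]
plate TR [  43.9103 -157.727 ]
plate BR [  44.6103 -153.95  ]
knob top [ -49.5989 -127.5581]
244 272 1.1250696 [ -18.3 -154.1] 80.7
244 285 1.1285849 [   7.  -156.2] 79.9
244 298 1.1344907 [  32.9 -156.3] 78.0
249 272 1.1304214 [ -18.3 -153.3] 69.5
249 285 1.1349436 [   7.2 -154.6] 68.2
249 298 1.1403556 [  33.2 -155.2] 66.5
254 272 1.1335621 [ -18.6 -154.6] 59.2
254 285 1.1359112 [   6.7 -157.9] 58.8
254 298 1.1474657 [  33.7 -153.1] 54.3
259 272 1.1376541 [ -18.8 -155.1] 48.4
259 285 1.1435229 [   7.1 -155.3] 46.4
259 298 1.1491551 [  33.3 -155.7] 44.5
264 272 1.1454929 [ -18.5 -152.2] 35.8
264 285 1.1461697 [   6.9 -157.1] 36.2
264 298 1.1568173 [  33.9 -153.2] 31.9
269 272 1.1480573 [ -18.9 -154.1] 25.6
269 285 1.1536589 [   7.2 -154.6] 23.6
269 298 1.1567674 [  33.2 -157.4] 22.8
```

```bash
python3 -c "
from bench import *
import bench
print([n for n in dir(bench) if not n.startswith('__')]); print(globals().get('tip_extent'))"
python3 -m jog '[[[25,-18,5],[0,0,-0.09],0],[[50,-36,10],[0,0,-0.18],0],[[75,-54,15],[0,0,-0.27],0],[[100,-72,20],[0,0,-0.36],0],[[125,-90,25],[0,0,-0.45],0],[[150,-108,30],[0,0,-0.54],0],[[175,-126,35],[0,0,-0.63],0],[[200,-144,40],[0,0,-0.72],0],[[225,-162,45],[0,0,-0.81],0],[[250,-180,50],[0,0,-0.90],0],[[270,-195,55],[0,0,-0.97],0],[[281,-202,60],[0,0,-1.0],0],[[281,-202,60],[0,0,-1.0],0],[[281,-202,60],[0,0,-1.0],0]]'
python3 - <<'E'
from bench import *
import cv2,numpy as np
print(get_obs()['eef_pos'],get_obs()['eef_rot'],get_obs()['opening'])
for n in ["scene","side","wrist"]:
    c=get_calibration(n);p,d=camera(n); cv2.imwrite(f"pics/{n}1.png",p[:,:,::-1])
    np.save(f"pics/{n}1_d.npy",d); np.save(f"pics/{n}1_c.npy",c,allow_pickle=True)
E
```

```text
['MotionError', 'camera', 'get_calibration', 'get_obs', 'hand_in', 'tip_extent']
0.014
time_s: 1.32
eef_pos: [0.4184, -0.2059, 0.1566]
eef_rot: [-0.001, 0.743, 0.669, 0.0]
wrist_force: [-0.1, 0.3, 0.0]
opening: -0.007
[ 0.41837662 -0.20589335  0.1566089 ] [-1.00759754e-03  7.42839715e-01  6.69468545e-01  9.91233755e-05] -0.006679803694784937
```

View pics/wrist1.png

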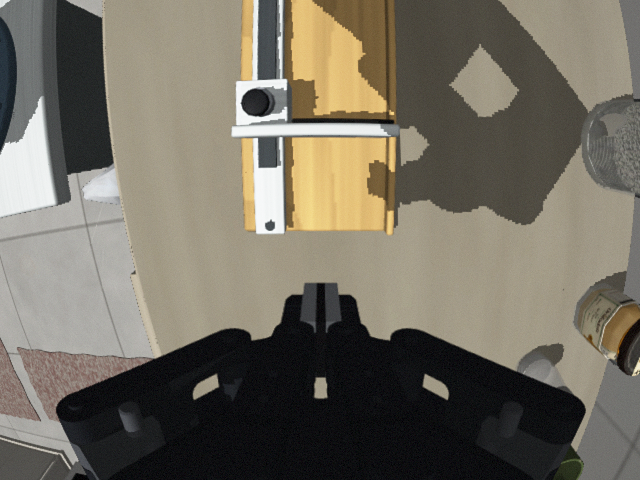

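View pics/side1.png

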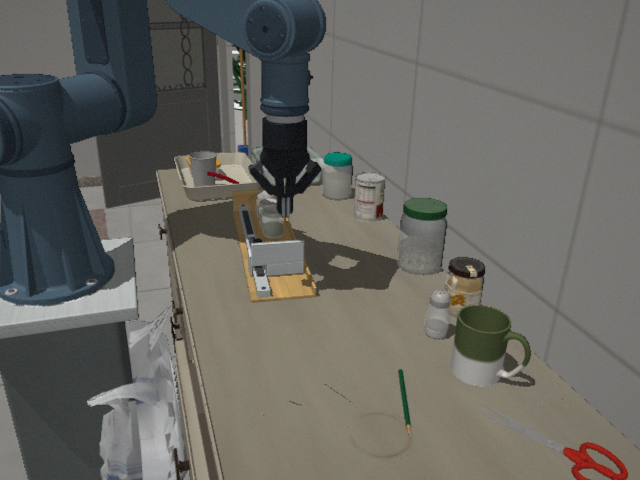

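View pics/scene1.png

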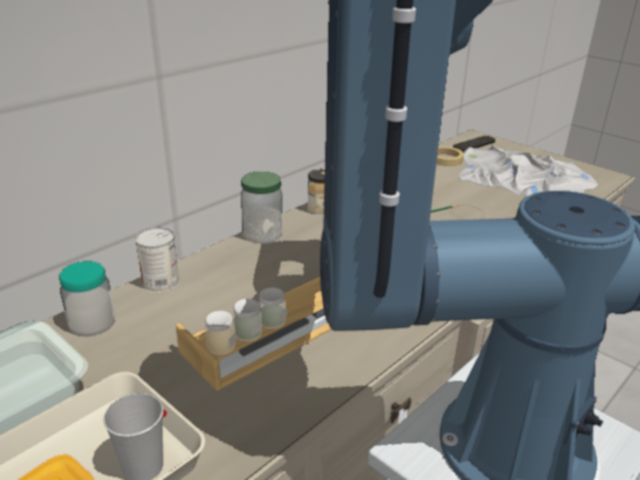

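```bash
cat >> h.py <<'E'
def fcast(u,v,z,k):
    c=cal("wrist",k);T=c['world_from_camera'];x=np.array([u-c['cx'],v-c['cy']]);r=np.hypot(*x);t=r/c['fx']
    d=np.array([*(x/r*np.sin(t)),np.cos(t)]);d=T[:3,:3]@d;o=T[:3,3];return o+d*(z-o[2])/d[2]
E
python3 - <<'E'
from h import *
import cv2
np.set_printoptions(precision=4,suppress=True)
print("tip proj side",proj("side",[.4184,-.2059,.1426]))
for nm,u,v,z in [("end near",246,232,.01),("end far (lip top)",394,233,.024),("plate top L outer",233,136,.085),("plate top R outer",399,134,.085),("knob",257,102,.0845),("strip L at y60",258,20,.032),("rail end L",256,233,.03),("rail end R",285,233,.03),("rack near edge far",242,30,.01)]:
    print(nm,fcast(u,v,z,'1'))
a=cv2.imread("pics/wrist1.png")[0:250,190:440];cv2.imwrite("pics/w1z.png",cv2.resize(a,None,fx=2.4,fy=2.4,interpolation=cv2.INTER_CUBIC))
a=cv2.imread("pics/side1.png")[170:310,225:335];cv2.imwrite("pics/s1z.png",cv2.resize(a,None,fx=4,fy=4,interpolation=cv2.INTER_CUBIC))
E
```

```text
tip proj side (np.float64(284.0673698851886), np.float64(229.1914971921382))
end near [ 0.3532 -0.2097  0.01  ]
end far (lip top) [ 0.4759 -0.2201  0.024 ]
plate top L outer [ 0.3711 -0.1315  0.085 ]
plate top R outer [ 0.4728 -0.1414  0.085 ]
knob [ 0.3884 -0.1126  0.0845]
strip L at y60 [ 0.3872 -0.0401  0.032 ]
rail end L [ 0.3659 -0.2069  0.03  ]
rail end R [ 0.3889 -0.2094  0.03  ]
rack near edge far [ 0.3703 -0.0388  0.01  ]
```

View pics/w1z.png

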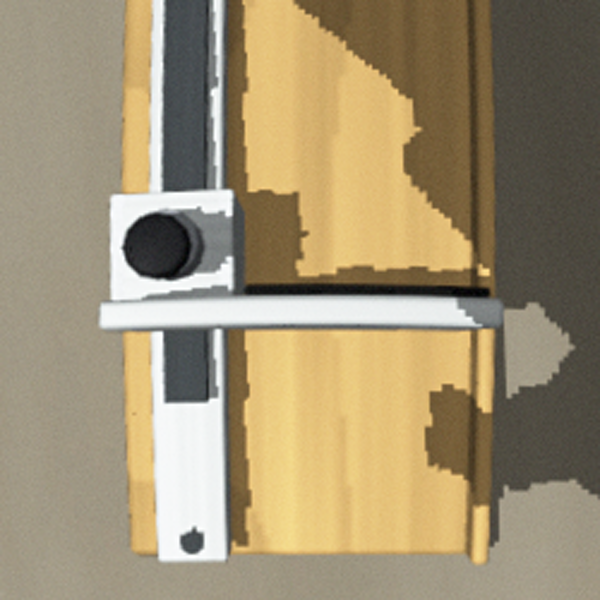

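View pics/s1z.png

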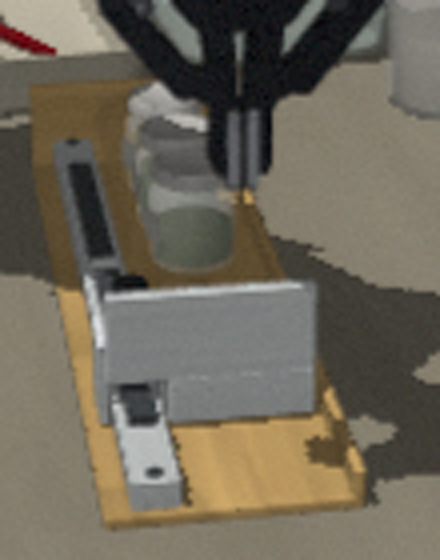

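Run:
```python
from h import *
np.set_printoptions(precision=4,suppress=True)
d=np.load("pics/side1_d.npy");c=cal("side",'1');T=c['world_from_camera']
for v in range(198,232,3):
  r=[]
  for u in (282,285,288):
    r.append((T[:3,:3]@(np.array([(u-c['cx'])/c['fx'],(v-c['cy'])/c['fy'],1])*d[v,u])+T[:3,3]).round(3).tolist())
  print(v,r)
print(fcast(320,286,.1426,'1'),fcast(320,286,.165,'1'))
dw=np.load("pics/wrist1_d.npy");print(dw[284:330:5,[310,330]])
print(np.abs(cal("side",'1')['world_from_camera']-cal("side",'0')['world_from_camera']).max())
```

```text
198 [[0.412, -0.216, 0.207], [0.417, -0.218, 0.207], [0.422, -0.219, 0.207]]
201 [[0.412, -0.218, 0.202], [0.416, -0.222, 0.204], [0.422, -0.22, 0.202]]
204 [[0.411, -0.219, 0.197], [0.176, -1.126, 0.567], [0.422, -0.22, 0.196]]
207 [[0.412, -0.214, 0.19], [0.417, -0.217, 0.19], [0.422, -0.219, 0.19]]
210 [[0.412, -0.216, 0.185], [0.417, -0.217, 0.184], [0.422, -0.218, 0.184]]
213 [[0.412, -0.218, 0.18], [0.418, -0.215, 0.178], [0.422, -0.219, 0.179]]
216 [[0.411, -0.219, 0.174], [0.417, -0.217, 0.173], [0.423, -0.215, 0.172]]
219 [[0.479, 0.043, 0.053], [0.506, 0.117, 0.02], [0.524, 0.158, 0.001]]
222 [[0.479, 0.044, 0.045], [0.507, 0.123, 0.01], [0.507, 0.092, 0.023]]
225 [[0.48, 0.047, 0.037], [0.503, 0.107, 0.009], [0.502, 0.077, 0.022]]
228 [[0.48, 0.047, 0.029], [0.498, 0.09, 0.009], [0.501, 0.072, 0.016]]
231 [[0.48, 0.045, 0.022], [0.494, 0.072, 0.009], [0.501, 0.072, 0.008]]
[ 0.4167 -0.2113  0.1426] [ 0.4177 -0.2023  0.165 ]
[[0.1459 0.1462]
 [0.1431 0.1422]
 [0.1374 0.137 ]
 [0.1325 0.1328]
 [0.1279 0.1278]
 [0.1245 0.1253]
 [0.1205 0.    ]
 [0.1171 0.1169]
 [0.1115 0.1111]
 [0.1085 0.1082]]
0.0
```

```bash
python3 -m jog '[[[0,0,22],[0,0,0],0],[[0,0,44],[0,0,0],0],[[5,0,66],[0,0,0],0],[[12,0,88],[0,0,0],0],[[20,0,104],[0,0,0],0],[[30,0,106],[0,0,0],0],[[38,0,106],[0,0,0],0],[[40,0,106],[0,0,0],0]]'
python3 - <<'E'
from bench import *
import cv2,numpy as np
print(get_obs()['eef_pos'],get_obs()['eef_rot'],get_obs()['wrist_force'])
for n in ["side","wrist"]:
    c=get_calibration(n);p,d=camera(n); cv2.imwrite(f"pics/{n}2.png",p[:,:,::-1])
    np.save(f"pics/{n}2_d.npy",d); np.save(f"pics/{n}2_c.npy",c,allow_pickle=True)
a=cv2.imread("pics/side2.png")[170:310,225:335];cv2.imwrite("pics/s2z.png",cv2.resize(a,None,fx=4,fy=4,interpolation=cv2.INTER_CUBIC))
E
```

```text
time_s: 2.13
eef_pos: [0.4228, -0.1672, 0.052]
eef_rot: [-0.0, 0.744, 0.668, 0.0]
wrist_force: [-0.1, -0.3, 0.1]
opening: 0.001
[ 0.42284155 -0.1672102   0.05196203] [-1.52973538e-04  7.43829280e-01  6.68369559e-01  3.33240316e-04] [-0.05446487 -0.25740582  0.1493178 ]
```

View pics/wrist2.png

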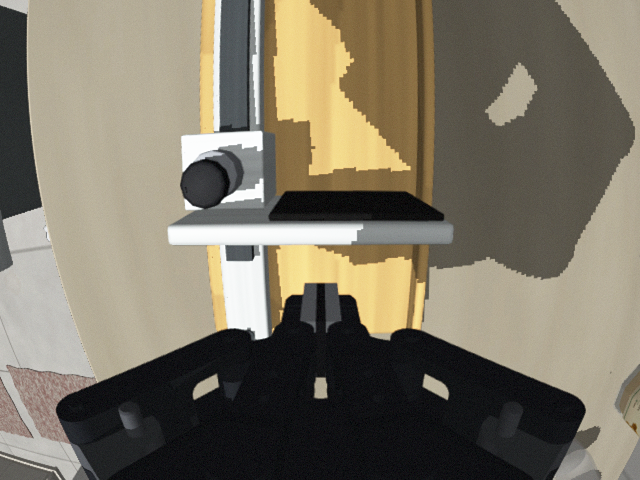

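View pics/s2z.png

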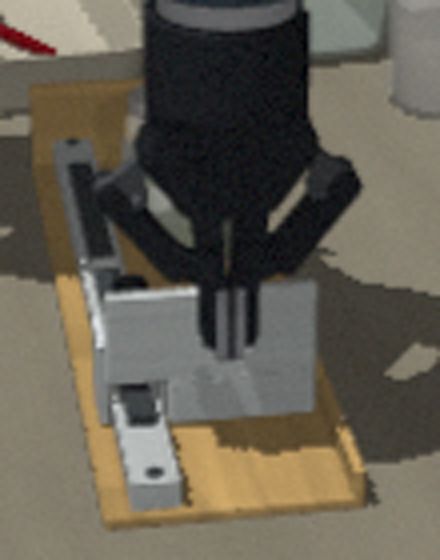

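```bash
python3 -m jog '[[[4,0,3],[0,0,0],0],[[8,0,6],[0,0,0],0],[[12,0,6],[0,0,0],0],[[14,0,6],[0,0,0],0],[[16,0,6],[0,0,0],0],[[18,0,6],[0,0,0],0],[[20,0,6],[0,0,0],0],[[22,0,6],[0,0,0],0],[[24,0,6],[0,0,0],0],[[26,0,6],[0,0,0],0],[[28,0,6],[0,0,0],0],[[30,0,6],[0,0,0],0]]'
python3 - <<'E'
from bench import *
import cv2,numpy as np
o=get_obs();print(o['eef_pos'],o['wrist_force'],o['torque'])
for n in ["side","wrist"]:
    c=get_calibration(n);p,d=camera(n); cv2.imwrite(f"pics/{n}3.png",p[:,:,::-1])
    np.save(f"pics/{n}3_d.npy",d); np.save(f"pics/{n}3_c.npy",c,allow_pickle=True)
E
```

```text
time_s: 3.23
eef_pos: [0.4268, -0.1384, 0.0467]
eef_rot: [0.001, 0.744, 0.669, 0.0]
wrist_force: [-1.6, -4.3, -1.7]
opening: 0.001
[ 0.42678789 -0.13841551  0.04668464] [-1.55754514 -4.25688669 -1.65852908] [-0.65771125  0.22251658  0.01108127]
```

View pics/wrist3.png

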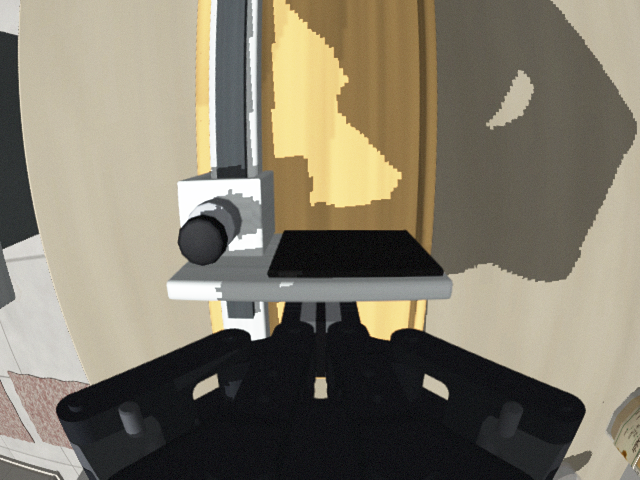

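```bash
python3 -m jog '[[[4,0,0],[0,0,0],0],[[8,0,0],[0,0,0],0],[[12,0,0],[0,0,0],0],[[16,0,0],[0,0,0],0],[[20,0,0],[0,0,0],0],[[24,0,0],[0,0,0],0],[[28,0,0],[0,0,0],0],[[32,0,0],[0,0,0],0],[[36,0,0],[0,0,0],0],[[40,0,0],[0,0,0],0],[[44,0,0],[0,0,0],0],[[48,0,0],[0,0,0],0],[[52,0,0],[0,0,0],0],[[56,0,0],[0,0,0],0],[[59,0,0],[0,0,0],0],[[62,0,0],[0,0,0],0],[[64,0,0],[0,0,0],0],[[65,0,0],[0,0,0],0]]'
python3 - <<'E'
from bench import *
import cv2,numpy as np
o=get_obs();print(o['eef_pos'],o['wrist_force'],o['torque'])
for n in ["side","wrist"]:
    c=get_calibration(n);p,d=camera(n); cv2.imwrite(f"pics/{n}4.png",p[:,:,::-1])
    np.save(f"pics/{n}4_d.npy",d); np.save(f"pics/{n}4_c.npy",c,allow_pickle=True)
E
```

```text
time_s: 4.83
eef_pos: [0.4336, -0.0729, 0.0467]
eef_rot: [0.001, 0.743, 0.669, 0.001]
wrist_force: [-2.6, -2.9, 2.0]
opening: -0.001
[ 0.43356265 -0.07291824  0.04666361] [-2.58286431 -2.94292962  2.00735592] [-0.49787509  0.29472007 -0.02644216]
```

View pics/wrist4.png

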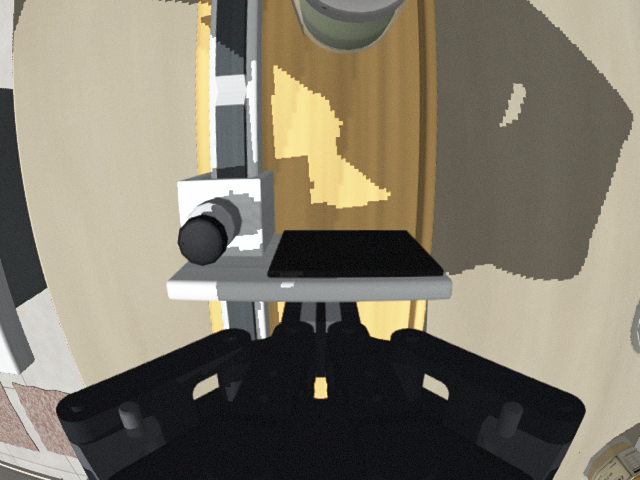

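The notch is the pale bar at (231,91), rows 75–106. The saddle top is at v≈176, the knob at (203,240), and the first jar at (350,20). I'll work out the remaining travel from this.

Run:
```python
from h import *
import cv2
np.set_printoptions(precision=4,suppress=True)
g=cv2.imread("pics/wrist4.png",0);print(g[60:125,231])
u=np.array([-np.sin(np.radians(-5.8)),np.cos(np.radians(-5.8))])
A=[fcast(231,v,.032,'4') for v in (75,91,106)]; K=fcast(203,240,.0845,'4'); F=fcast(300,299,.085,'4')
# plate outer top edge is v~279 (top-back?)/299
for v in (278,299): print(v,"face->notch", [ (a-fcast(231,v,.085,'4'))[:2]@u for a in A])
print("knob->notch",[(a-K)[:2]@u for a in A], A,K)
```

```text
[ 94  95  98  97  90  99 100  96  95  98  98 101  98  89 111 189 235 235
 233 234 235 235 232 233 234 233 234 231 235 235 234 233 229 231 232 232
 230 230 230 231 231 229 231 233 194 126 105  97 100 100 104 101 103  98
 103 104 104 105 106 104 107 101 103 104 102]
278 face->notch [np.float64(0.0779726642103683), np.float64(0.07028526090162315), np.float64(0.0631654010921173)]
299 face->notch [np.float64(0.08593296501402112), np.float64(0.078245561705276), np.float64(0.07112570189577012)]
knob->notch [np.float64(0.06448091321726264), np.float64(0.05679350990851748), np.float64(0.04967365009901162)] [array([0.402 , 0.0291, 0.032 ]), array([0.4013, 0.0214, 0.032 ]), array([0.4005, 0.0144, 0.032 ])] [ 0.3963 -0.0352  0.0845]
```

```bash
python3 -m jog '[[[4,0,0],[0,0,0],0],[[8,0,0],[0,0,0],0],[[12,0,0],[0,0,0],0],[[16,0,0],[0,0,0],0],[[20,0,0],[0,0,0],0],[[24,0,0],[0,0,0],0],[[28,0,0],[0,0,0],0],[[32,0,0],[0,0,0],0],[[35,0,0],[0,0,0],0],[[38,0,0],[0,0,0],0],[[40,0,0],[0,0,0],0],[[41,0,0],[0,0,0],0],[[42,0,0],[0,0,0],0]]'; python3 -m jog '[[[1,0,0],[0,0,0],0],[[2,0,0],[0,0,0],0]]'
```

```text
time_s: 6.02
eef_pos: [0.438, -0.0308, 0.0466]
eef_rot: [0.0, 0.744, 0.669, 0.001]
wrist_force: [-1.3, -2.8, 0.6]
opening: 0.002
time_s: 6.18
eef_pos: [0.4382, -0.0287, 0.0466]
eef_rot: [0.0, 0.744, 0.669, 0.001]
wrist_force: [-2.6, -3.7, 0.7]
opening: 0.002
```

```bash
python3 -m jog '[[[1,0,0],[0,0,0],0],[[2,0,0],[0,0,0],0]]'; python3 -m jog '[[[1,0,0],[0,0,0],0]]'; python3 -m jog '[[[1,0,0],[0,0,0],0]]'
```

```text
time_s: 6.35
eef_pos: [0.4384, -0.0267, 0.0466]
eef_rot: [0.0, 0.744, 0.669, 0.001]
wrist_force: [-1.1, -3.7, 0.9]
opening: -0.002
time_s: 6.43
eef_pos: [0.4385, -0.0256, 0.0466]
eef_rot: [0.0, 0.744, 0.669, 0.001]
wrist_force: [-1.0, -2.3, 0.8]
opening: 0.002
time_s: 6.52
eef_pos: [0.4386, -0.0246, 0.0466]
eef_rot: [0.0, 0.744, 0.669, 0.001]
wrist_force: [-1.5, -3.7, 1.1]
opening: -0.001
```

```bash
python3 -m jog '[[[0.7,0,0],[0,0,0],0]]'; python3 -m jog '[[[0.7,0,0],[0,0,0],0]]'
python3 - <<'E'
from bench import *
import cv2,numpy as np
o=get_obs();print(o['eef_pos'],o['wrist_force'])
c=get_calibration("wrist");p,d=camera("wrist"); cv2.imwrite("pics/wrist5.png",p[:,:,::-1]);np.save("pics/wrist5_c.npy",c,allow_pickle=True)
E
```

```text
time_s: 6.6
eef_pos: [0.4387, -0.0237, 0.0466]
eef_rot: [0.0, 0.744, 0.669, 0.001]
wrist_force: [-0.6, -2.6, 1.4]
opening: 0.004
time_s: 6.68
eef_pos: [0.4388, -0.0228, 0.0466]
eef_rot: [0.0, 0.744, 0.669, 0.001]
wrist_force: [-0.5, -2.7, 0.7]
opening: 0.002
[ 0.43880755 -0.02278213  0.0466046 ] [-0.45359103 -2.66403154  0.70937154]
```

View pics/wrist5.png

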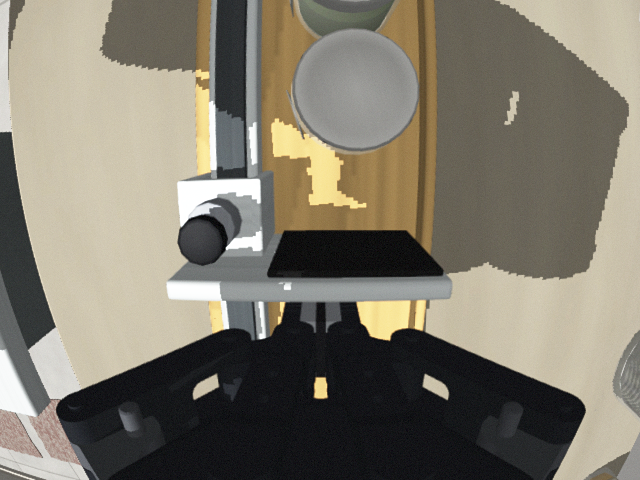

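The knob is still at (203,240), its riding position. The notch is now hidden under the saddle and the jar lid sits at (355,90) with clear space. I'll keep creeping forward.

```bash
python3 -m jog '[[[0.7,0,0],[0,0,0],0]]'; python3 -m jog '[[[0.7,0,0],[0,0,0],0]]'
```

```text
time_s: 6.82
eef_pos: [0.439, -0.0216, 0.0466]
eef_rot: [-0.0, 0.744, 0.668, 0.001]
wrist_force: [-0.1, 0.1, 0.4]
opening: 0.001
time_s: 6.9
eef_pos: [0.4391, -0.0205, 0.0465]
eef_rot: [-0.0, 0.744, 0.668, 0.002]
wrist_force: [-0.3, 0.0, -0.2]
opening: 0.001
```

```bash
python3 -m jog '[[[0.7,0,0],[0,0,0],0]]'
```

```text
time_s: 6.98
eef_pos: [0.4393, -0.0194, 0.0465]
eef_rot: [-0.0, 0.744, 0.668, 0.002]
wrist_force: [0.2, -0.1, 1.3]
opening: 0.003
```

```bash
python3 -m jog '[[[0.7,0,0],[0,0,0],0]]'
```

```text
time_s: 7.07
eef_pos: [0.4394, -0.0183, 0.0464]
eef_rot: [-0.0, 0.744, 0.668, 0.002]
wrist_force: [0.0, 0.2, -0.4]
opening: 0.002
```

The push force has dropped to zero, so the pin has likely clicked. I'll look before moving again.

Run:
```python
from bench import *
import cv2,numpy as np
c=get_calibration("wrist");p,d=camera("wrist"); cv2.imwrite("pics/wrist6.png",p[:,:,::-1]);np.save("pics/wrist6_c.npy",c,allow_pickle=True);np.save("pics/wrist6_d.npy",d)
o=get_obs();print(o['eef_pos'],o['wrist_force'])
T=c['world_from_camera']
for n,k in (("4",0),("6",0)):
    d=np.load(f"pics/wrist{n}_d.npy");C=np.load(f"pics/wrist{n}_c.npy",allow_pickle=True).item();T=C['world_from_camera']
    g=cv2.imread(f"pics/wrist{n}.png",0);m=np.zeros_like(g);m[195:275,170:235]=(g[195:275,170:235]<60)
    vs,us=np.nonzero(m); x=np.stack([us-C['cx'],vs-C['cy']],1);r=np.hypot(x[:,0],x[:,1]);t=r/C['fx'];z=d[vs,us]
    P=np.c_[x/r[:,None]*(np.tan(t)*z)[:,None],z];W=P@T[:3,:3].T+T[:3,3]
    W=W[z>0.02]; print(n,len(W),np.percentile(W[:,2],[50,75,90,95]),us.mean(),vs.mean())
```

```text
[ 0.43929331 -0.01821222  0.0463951 ] [-0.19248999  1.20591754 -0.97609529]
4 1224 [0.08274305 0.08326653 0.0836745  0.08389654] 206.36319218241042 241.57328990228012
6 979 [0.07805158 0.07860069 0.07901985 0.07926945] 209.9938775510204 227.77448979591836
```

View pics/wrist6.png

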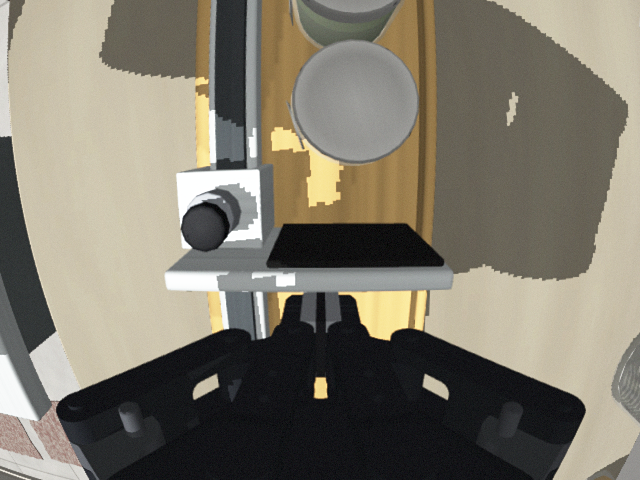

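The knob at (206,226) has dropped 4.7 mm and the plate has jumped ahead of the fingers, so it is clicked in. I'll back off straight along -x and then lift.

```bash
python3 -m jog '[[[-3,0,0],[0,0,0],0],[[-10,0,0],[0,0,0],0],[[-20,0,0],[0,0,0],0],[[-30,0,0],[0,0,0],0],[[-40,0,0],[0,0,0],0],[[-50,0,-10],[0,0,0],0],[[-60,0,-30],[0,0,0],0],[[-70,0,-50],[0,0,0],0],[[-80,0,-70],[0,0,0],0],[[-80,0,-80],[0,0,0],0],[[-80,0,-80],[0,0,0],0],[[-80,0,-80],[0,0,0],0]]'
python3 - <<'E'
from bench import *
import cv2,numpy as np
for n in ["side","wrist"]:
    c=get_calibration(n);p,d=camera(n); cv2.imwrite(f"pics/{n}7.png",p[:,:,::-1]);np.save(f"pics/{n}7_c.npy",c,allow_pickle=True);np.save(f"pics/{n}7_d.npy",d)
o=get_obs();print(o['eef_pos'],o['wrist_force'],abs(o['dq']).max())
E
```

```text
time_s: 8.12
eef_pos: [0.4307, -0.0983, 0.1264]
eef_rot: [-0.0, 0.744, 0.668, 0.002]
wrist_force: [-0.5, 0.4, -0.8]
opening: 0.004
[ 0.42972907 -0.09733934  0.12502506] [-0.04668018  0.84391605  0.05261767] 0.010249264900034843
```

View pics/wrist7.png

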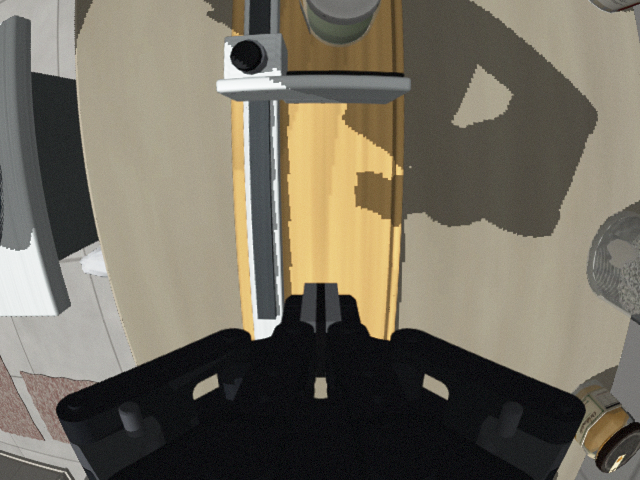

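View pics/side7.png

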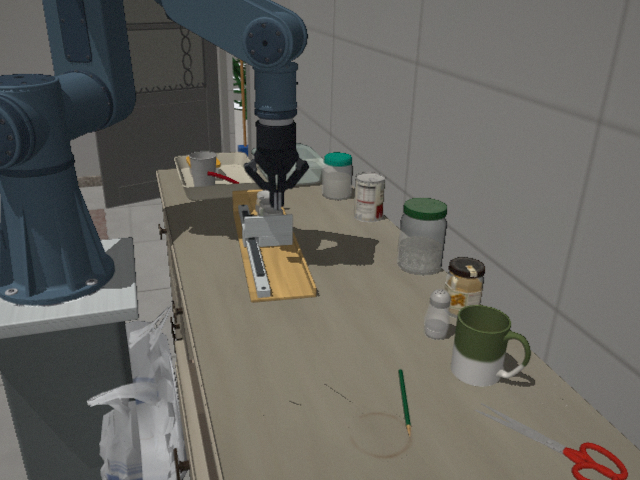

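The fingers are clear of everything. The stop is short of the first jar with its knob at (248,55) in the wrist view, and the salt shaker is still at (437,313). One last knob-height check, then I hand in.

Run:
```python
from bench import *
import cv2,numpy as np
n="7";d=np.load(f"pics/wrist{n}_d.npy");C=np.load(f"pics/wrist{n}_c.npy",allow_pickle=True).item();T=C['world_from_camera']
g=cv2.imread(f"pics/wrist{n}.png",0);m=np.zeros_like(g);m[42:66,234:262]=(g[42:66,234:262]<60)
vs,us=np.nonzero(m); x=np.stack([us-C['cx'],vs-C['cy']],1);r=np.hypot(x[:,0],x[:,1]);t=r/C['fx'];z=d[vs,us]
P=np.c_[x/r[:,None]*(np.tan(t)*z)[:,None],z];W=P@T[:3,:3].T+T[:3,3];h=np.percentile(W[z>0.02][:,2],[50,75,90]);print(h)
if h[0]<.0815: print(hand_in())
```

```text
[0.07854298 0.07908457 0.07953106]
the job is handed in; nothing more can be done
None
```

I pushed the stop along its rail with the closed fingertips on the outer face only. I stopped when the push force fell from about 3–4 N to about 0, then backed straight off, lifted clear and handed in at about 8.2 s.

- **Pin:** the knob top measured about 79 mm after backing off, against 79.5 mm expected when dropped. While riding it had measured 83–84 mm.
- **Stop position:** its jump came about where the wrist picture had put the notch.
- **Jars and salt shaker:** after the retreat the stop stands short of the first jar. The jar in view looked undisturbed, and the salt shaker sits at the same pixels as at the start. I judged both from the pictures and did not measure their shift.
- **One disagreement:** the fingertips measured about 15 mm above the TCP height, where `tip_extent` puts them 14 mm below it. I chose a push height that was safe either way.

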